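# Hook the board tray out from under the bench riser

## Robot

A 6-joint arm with a two-finger parallel gripper is mounted at the origin on the work surface. World frame = base frame: x ahead of the robot, y to its left, z up, the work surface at z = 0. Lengths are in m, angles in rad, forces in N, time in s.
With the tool pointing down it reaches from about 0.25 to 0.725 m from the base axis. Payload 4 kg.
Tool frame: the origin (TCP) lies at the very end of the fingers, on their centre line; the grasp point (between the pads) lies 19 mm behind it; z points along the fingers, y is the line along which they close (so a half turn about z gives the same grasp; the last joint's range is limited). The gripper opens to 85 mm and grips with 20 to 120 N. Pads are 22 mm wide; open, the fingers measure 114 mm over their backs; the gripper's body (76 mm by 85 mm) begins 54 mm behind the grasp point. The pads swing forward as they close: fully open they stand 13 mm farther back than shut.
Start: joints at [1.199, 0.241, 0.005, 1.335, 0, 1.571], TCP at [0.182, 0.466, 0.231] pointing down, gripper open.
Joint ranges: [-2.72, 2.72], [-1.05, 1.87], [-1.09, 1.28], [-1.99, 2.15], [-1.42, 1.44], [-3.14, 3.14]. Speed limits (rad/s): [2.79, 2.79, 3.14, 3.14, 3.14, 3.14].

## Interface

Orientations are given as a unit quaternion [x, y, z, w].
In Python, from cell import manip, cams, sense gives the robot as it stands (manip), with the cameras (cams) and the readings as plain functions.
- The arm moves only by the tool nudge_tcp, called after "Request:" by a JSON object that holds its "api" and its "payload". Schema: {"type":"object","properties":{"increments":{"type":"object","properties":{"steps":{"type":"array","items":{"type":"array","items":{"type":"number"},"minItems":6,"maxItems":6},"minItems":1,"maxItems":5}},"additionalProperties":false,"required":["steps"]},"finger_gap":{"type":"number"},"grip_force":{"type":"number"},"only":{"type":"string"},"quiet":{"type":"boolean"},"lines":{"type":"string"}},"required":["increments"],"additionalProperties":false}. increments is an object whose key "steps" holds a list of rows, 1 to 5 of them, each of 6 numbers: dx, dy, dz in shares of the most that a row can go, 1 being 62.5 mm, then a rotation vector rx, ry, rz in a scale on which 1.0 is 2 rad; each row shifts and turns the commanded pose from where the row before left it, along the tool's axes as they then stand; what a row does not reach is not made up. A row lasts 1/8 s, in which the tool goes at most 0.0625 m and 0.188 rad, less where a joint would pass 70% of its speed; a pose out of reach is approached as far as the arm can. finger_gap is the finger opening in m, set as the call begins (left out keeps the last). The fingers move at their own pace and stop on an object; grip_force is the grip in N (left out, the last holds). Time passes only in rows, so rows that do not move let the fingers close. The tool returns the time, the measured TCP pose, the force, the opening and the grip force at its end. only (a regular expression) keeps the lines of the reply that match it, lines (a string "A,B") keeps lines A to B, and quiet returns only ok. Shift and turn numbers lie between -1 and 1, and a call with a number outside is refused. Input that does not fit is refused with a message, and nothing moves.
- sense(): the state, without advancing time (a new reading comes with each control period).
- cams.grab_frame(name): name is "scene" or "side" or "wrist"; returns the picture (400x640x3 uint8, blue, green, red); there is no depth.
- cams.camera_params(name): a dict with "intrinsics" (3x3 intrinsics, pixels), "origin" and "rotation" of the camera in the world. Camera axes: x right, y up, looking along -z (the intrinsics and any distortion apply to the point x, -y, -z); pixel columns grow to the right and rows downward; lengths in m; the calibration is good to about 2 mm. The wrist camera is an equidistant fisheye: a pixel r from the principal point sees the ray r / f radians off the axis. A picture is of the moment at which its call begins: read the wrist's pose just before it. camera_params takes no time and is no camera call; for the wrist camera it gives the pose at the moment of the call.
- manip.job_done(): hands the job in; it is judged then, once.
The state is a dict: "clock": time; "q": joint angles; "joint_velocities": joint speeds; "tau": joint torques, N m; "eef_pos": TCP position; "tool_rot": TCP orientation; "contact_force": force on the tool from outside, world axes, zero at the start; "wrist_torque": the same for the moment, N m; "gripper_width": finger opening in m; "gripper_force": force on a finger pad.
Only numpy, scipy, OpenCV 4.12 (cv2) and the standard library are available. Lean on these libraries where they do the work, as an engineer would, in place of code of your own. Each camera call takes 0.05 s, during which the arm holds its last target. There are 200 camera calls.

## Task

Pick up the hooked rod by its handle, reach it under the front ledge of the white bench riser, catch the tray's pull eye with the hook and pull the tray all the way out to its stop. Then unhook the rod without pushing the tray back and lay it gently, not dropped, inside the shallow blue bin, so that it lies flat with no part on the rim. Only the rod may touch the riser and its tray, never the hand, and the screwdriver, the carton and the jar on the riser stay where they stand.

Things in the scene. Friction and masses are not known exactly. Their poses are not given: they have to be found in the camera images.
- riser: Fixed riser: white board 300 (x) x 280 (y) x 16 mm, underside 78 mm above the bench, a dark rack chassis (130 x 240 x 60 high) on its rear half. Origin: on the bench under the board's centre; x points to the rear (away from the robot), y left, z up. Side plates 12 mm thick at y = +-124 mm start at x = -50; in front of them the overhang is open below, in front and at both sides.
- ledge (a point): Middle of the riser board's front lower edge (the ledge): riser x = -150, y = 0, 78 mm above the bench. Axes as the riser.
- tray (a joint): Travel of the grey pull-out tray under the riser towards riser -x, in m: 0 fully in, 0.12 at its stop; starts 0 to 0.015 out. It drags with about 4 N friction, no spring, stays where left. Front plate 210 mm wide, 15 to 65 mm above the bench, its face at riser x = -50 mm when fully in (100 mm behind the ledge).
- eye (a point): Pull eye on the tray's front plate: a U of 8 mm steel bar in the riser's x-z plane, y = 0. Two level legs (axes 18 and 62 mm above the bench) join an upright bar whose axis is 50 mm before the plate. Opening 36 mm high, 46 mm deep, entered sideways (along y). This point: middle of the upright bar's axis, 40 mm above the bench, 50 mm behind the ledge when fully in. Axes as the riser.
- rod: Loose hooked rod, 200 mm long, about 0.18 kg, lying flat. Black handle 90 x 26 x 26 mm; origin: centre of its underside; x along the rod to the hook, y left, z up. From the handle's front (x = 45) an 8 mm steel rod runs at z = 13 to x = 150, turns left (+y) to y = 34 mm, then its tip turns back towards the handle. Centre of mass about x = 30 mm.
- tip (a point): Centre of the hook's round end: the tip turns back 10 mm from the cross bar, to x = 140, y = 34, z = 13 mm in the rod's frame (end surface at x = 136). The clear gap between rod and tip is 26 mm wide (y = 4 to 30 mm).
- hook (a point): Middle of the hook's cross bar, on its axis: x = 150, y = 17, z = 13 mm in the rod's frame. Axes as the rod.
- butt (a point): Centre of the handle's rear end: x = -45, y = 0, z = 13 mm in the rod's frame.
- bin: Fixed shallow open bin, 280 (x) x 160 (y) x 25 mm high, walls and floor 5 mm, standing on the bench. Origin: centre of its underside. The rod fits inside along its length, either way round, with its handle centre about 55 mm from the middle on the bin's x.
- driver: Cordless screwdriver standing upright on its battery foot (85 x 65 mm), 180 mm high; origin at the centre of its underside. Bystander.
- carton: Small closed cardboard box 120 x 90 x 70 mm; origin at the centre of its underside. Bystander.
- jar: Screw jar, 56 mm across, 75 mm high, standing on the front part of the riser's board; origin at the centre of its underside. Bystander.

How it is judged:
On the way, in this order (a step that is already met when the one before it is completed fails the run):
1. the rod is held in the fingers and lifted clear of the bench (contact force between the fingers and rod above 1 N and height (world z) of rod above 0.012 m), for 0.2 s.
2. the tray is pulled out to its stop (within 12 mm) while the rod is held (value of joint tray above 0.108 m and contact force between the fingers and rod above 1 N), for 0.2 s.
At the end, for the whole second after the job is handed in: The tray stands within 12 mm of its stop (0.108 m or more out) and the rod lies at rest, released, wholly inside the bin and flat on its floor: the hook and the handle's rear end are both within the bin's walls, with their centres less than 25 mm above the bench (value of joint tray above 0.108 m and x of hook in the frame of bin between -0.135 and 0.135 m and y of hook in the frame of bin between -0.075 and 0.075 m and x of butt in the frame of bin between -0.137 and 0.137 m and y of butt in the frame of bin between -0.075 and 0.075 m and height (world z) of each of hook, butt below 0.025 m and linear speed of rod below 0.02 m/s); the robot touches nothing.
It fails at once if the hand or arm touches the riser or its tray (contact force between any of the fingers, the arm and riser above 1 N).
It fails at once if the rod is dropped or thrown (faster than 0.5 m/s while not held) (linear speed of rod above 0.5 m/s and contact force between the fingers and rod below 0.05 N).
It fails at once if the screwdriver is moved by more than 20 mm (distance of driver from where it was at the start of the episode above 0.02 m).
It fails at once if the carton is moved by more than 20 mm (distance of carton from where it was at the start of the episode above 0.02 m).
It fails at once if the jar is moved by more than 20 mm (distance of jar from where it was at the start of the episode above 0.02 m).
It also fails if it takes over 61 s, if anything falls off the work surface, if the arm or the gripper's body presses on something with over 40 N, if the wrist force passes 120 N, or if a joint passes its speed limit or range.

## Working session

There is one attempt and no reset: what is moved stays moved. The work goes in short steps, Python scripts to look and compute and a tool call to move; the robot and the scene stay as the last step left them, time stands still between calls to the robot, and variables do not carry over. Pictures are saved under pics/ and viewed, at most 10 in all, crops included, and the job is handed in when it is done.

```bash
ls; mkdir -p pics
```

Run:
```python
from cell import manip, cams, sense
import cv2,numpy as np
for n in ["scene","side"]:
    cv2.imwrite(f"pics/{n}0.png",cams.grab_frame(n))
for n in ["scene","side","wrist"]:
    p=cams.camera_params(n);print(n,{k:np.round(v,4).tolist() if not isinstance(v,str) else v for k,v in p.items()})
s=sense();print(s)
```

```text
cell.py
pics
scene {'intrinsics': [[470.9133, 0.0, 313.4829], [0.0, 470.9133, 204.026], [0.0, 0.0, 1.0]], 'origin': [1.1253, -0.3202, 1.1119], 'rotation': [0.2401, 0.1315, 0.4828, 0.8319]}
side {'intrinsics': [[363.1662, 0.0, 316.5933], [0.0, 363.1662, 195.4957], [0.0, 0.0, 1.0]], 'origin': [-0.0109, -0.5423, 0.8352], 'rotation': [0.3662, -0.1571, -0.3732, 0.8379]}
wrist {'intrinsics': [[309.7069, 0.0, 319.6834], [0.0, 309.7069, 192.0774], [0.0, 0.0, 1.0]], 'origin': [0.1134, 0.4927, 0.3717], 'rotation': [-0.1209, -0.0812, 0.5587, 0.8165]}
{'clock': 0.1, 'q': array([1.19898267e+00, 2.41354537e-01, 3.88750653e-03, 1.33520307e+00,
       1.56734263e-05, 1.57080154e+00]), 'joint_velocities': array([ 0.00034141, -0.00202839,  0.00230997,  0.00098323, -0.00048098,
       -0.00084551]), 'tau': array([-4.47545799e-04, -3.73137188e+01,  2.53010166e+01,  1.08658042e-02,
       -6.73928795e-06, -5.69734169e-06]), 'eef_pos': array([0.18144747, 0.46532133, 0.23050444]), 'tool_rot': array([ 1.84840302e-01,  9.82768124e-01, -9.19295310e-04, -1.80871391e-04]), 'contact_force': array([-0.11161748,  0.10738192,  0.30932043]), 'wrist_torque': array([-0.0097118 ,  0.02798931, -0.02109132]), 'gripper_force': 0.0, 'gripper_width': 0.0852481172973852}
```

View pics/scene0.png

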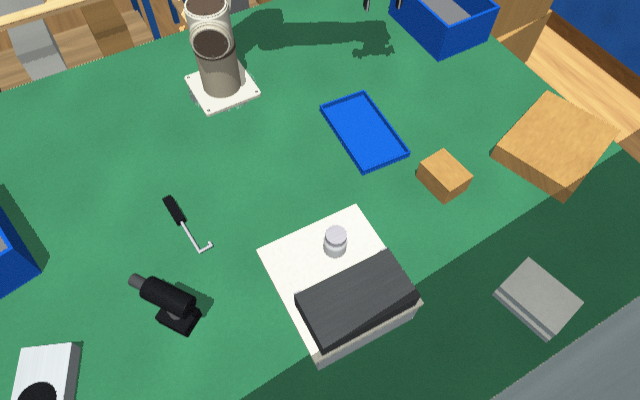

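View pics/side0.png

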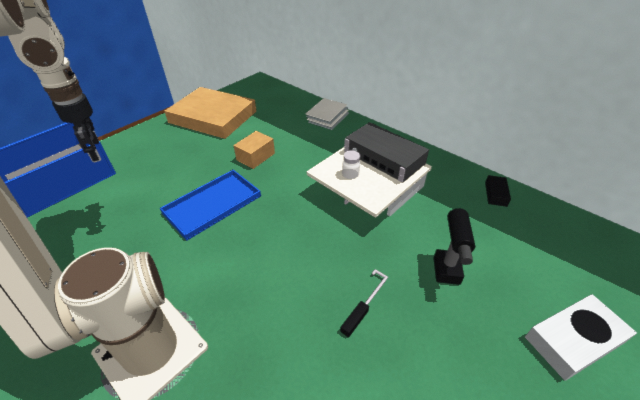

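Scene: rod with its handle at (175,210) and hook at (205,246), riser board's front corners at (257,250) and (356,205), bin at (365,132), driver at (180,320), carton at (445,175). Side: rod's handle at (355,318) and hook at (380,274), board's front corners at (308,173) and (377,208).

Create h.py:
```python
import numpy as np,cv2
from scipy.spatial.transform import Rotation as R
from cell import manip, cams, sense
def ray(n,px,P=None):
    p=P or cams.camera_params(n);K=np.array(p["intrinsics"]);x=(np.array(px,float)-K[:2,2])/K[0,0]
    if n=="wrist":
        r=np.linalg.norm(x)+1e-12;d=np.array([np.sin(r)*x[0]/r,-np.sin(r)*x[1]/r,-np.cos(r)])
    else: d=np.array([x[0],-x[1],-1.])
    rot=np.array(p["rotation"]);M=R.from_quat(rot) if rot.size==4 else R.from_matrix(rot)
    return np.array(p["origin"]),M.apply(d)
def onz(n,px,z,P=None):
    o,d=ray(n,px,P);return o+d*(z-o[2])/d[2]
def proj(n,X,P=None):
    p=P or cams.camera_params(n);K=np.array(p["intrinsics"]);c=R.from_quat(p["rotation"]).inv().apply(np.array(X)-p["origin"])
    v=np.array([c[0],-c[1],-c[2]])
    if n=="wrist":
        r=np.hypot(v[0],v[1]);t=np.arctan2(r,v[2]);return K[:2,2]+K[0,0]*t*v[:2]/r
    return K[:2,2]+K[0,0]*v[:2]/v[2]
```

Run:
```python
from h import *
np.set_printoptions(precision=4,suppress=True)
rois={"scene":dict(rod=(155,190,220,258),board=(250,200,430,372),bin=(315,85,415,178)),"side":dict(rod=(335,262,395,340),board=(300,140,435,212),bin=(155,168,265,240))}
for n in rois:
    im=cv2.imread(f"pics/{n}0.png");hsv=cv2.cvtColor(im,cv2.COLOR_BGR2HSV)
    def m(roi,c):
        x0,y0,x1,y1=roi;k=np.zeros(im.shape[:2],np.uint8);k[y0:y1,x0:x1]=c[y0:y1,x0:x1]*255;return k
    H,S,V=[hsv[...,i].astype(int) for i in range(3)]
    # handle
    k=m(rois[n]["rod"],(V<50));c=max(cv2.findContours(k,0,2)[0],key=cv2.contourArea);r=cv2.minAreaRect(c)
    b=np.array([onz(n,p,0.013) for p in cv2.boxPoints(r)]);print(n,"handle px",r,"c",onz(n,r[0],0.013));print(b[:,:2])
    k=m(rois[n]["rod"],(S<70)&(V>90));c=max(cv2.findContours(k,0,2)[0],key=cv2.contourArea)
    pts=c[:,0]; w=np.array([onz(n,p,0.013)[:2] for p in pts]);
    print(" steel n",len(pts),"hull world");print(np.array([onz(n,p[0],0.013)[:2] for p in cv2.approxPolyDP(c,1.5,True)]).tolist(),cv2.approxPolyDP(c,1.5,True)[:,0].tolist())
    k=m(rois[n]["board"],(S<60)&(V>180));c=max(cv2.findContours(k,0,2)[0],key=cv2.contourArea);a=cv2.approxPolyDP(c,2.5,True)[:,0]
    print(" board");[print(p,onz(n,p,0.094)[:2]) for p in a]
    k=m(rois[n]["bin"],(H>100)&(H<125)&(S>150));c=max(cv2.findContours(k,0,2)[0],key=cv2.contourArea);a=cv2.approxPolyDP(c,3,True)[:,0]
    print(" bin");[print(p,onz(n,p,0.025)[:2]) for p in a]
```

```text
scene handle px ((174.2205810546875, 209.8676300048828), (30.8697452545166, 9.775419235229492), 59.036251068115234) c [ 0.3731 -0.306   0.013 ]
[[ 0.3243 -0.3224]
 [ 0.32   -0.2965]
 [ 0.4206 -0.2901]
 [ 0.424  -0.3152]]
 steel n 77 hull world
[[0.41630996588583236, -0.3064084016042759], [0.5262884436631889, -0.29796693957526826], [0.5242357866364394, -0.26096160288119513], [0.512237189071276, -0.2585626391784601], [0.505689412135077, -0.26418051467885106], [0.5164568575958407, -0.2688052531629925], [0.5156791916008056, -0.2935335556018134], [0.4202419924929094, -0.2994665391776929]] [[180, 222], [199, 253], [212, 246], [211, 242], [208, 241], [208, 245], [199, 249], [183, 222]]
 board
[356 204] [0.639  0.1004]
[256 249] [ 0.6278 -0.1771]
[311 355] [ 0.9096 -0.1866]
[318 349] [ 0.9061 -0.1673]
[294 305] [ 0.7951 -0.165 ]
[293 294] [ 0.7712 -0.1545]
[386 247] [0.7775 0.0975]
 bin
[363  89] [0.2517 0.3828]
[321 104] [0.2421 0.2324]
[319 110] [0.2607 0.2142]
[362 174] [0.5302 0.1977]
[409 156] [0.5437 0.352 ]
[410 151] [0.5301 0.3654]
side handle px ((354.07806396484375, 318.71545410156
[... 480 characters left out ...]
3007426428648382], [0.5277049833066721, -0.2933765762813623]] [[375, 269], [372, 274], [377, 273], [383, 278], [366, 300], [366, 304], [387, 278], [386, 275]]
 board
[307 172] [0.6331 0.0942]
[370 211] [ 0.6249 -0.1608]
[380 211] [ 0.6438 -0.182 ]
[429 168] [ 0.91   -0.1877]
[422 166] [ 0.9042 -0.1654]
[404 182] [ 0.7972 -0.1648]
[396 184] [ 0.7728 -0.1515]
[359 162] [0.7853 0.001 ]
[344 163] [0.7482 0.0348]
[344 156] [0.778 0.059]
[356 159] [0.7916 0.0184]
[358 153] [0.8228 0.0339]
[347 151] [0.807  0.0692]
[340 154] [0.7778 0.0763]
[342 148] [0.8092 0.0933]
 bin
[259 190] [0.5183 0.2084]
[231 170] [0.5223 0.3631]
[160 209] [0.2506 0.3752]
[188 239] [0.2399 0.2021]
[258 197] [0.4936 0.185 ]
```

Units first: shifts go in shares of 62.5 mm and turns go in shares of 2 rad. So -0.055 m is -0.88, -0.025 m is -0.4, -0.146 rad / 2 = -0.073.

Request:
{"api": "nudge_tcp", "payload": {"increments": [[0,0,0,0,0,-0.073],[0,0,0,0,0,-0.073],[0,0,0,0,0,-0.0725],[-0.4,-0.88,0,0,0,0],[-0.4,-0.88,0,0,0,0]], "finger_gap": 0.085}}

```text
refused: increments: the value is not of type 'object' (schema: type "object"). Nothing was moved.
```

The error is about the shape of the input: an object with the rows under "steps". Fixing that and sending the same move.

Request:
{"api": "nudge_tcp", "payload": {"increments": {"steps":[[0,0,0,0,0,-0.073],[0,0,0,0,0,-0.073],[0,0,0,0,0,-0.0725],[-0.4,-0.88,0,0,0,0],[-0.4,-0.88,0,0,0,0]]}, "finger_gap": 0.085}}

```text
clock: 0.72
eef_pos: [0.2388, 0.3582, 0.2306]
tool_rot: [-0.034, 0.999, -0.001, -0.0]
contact_force: [1.1, 0.0, 0.6]
gripper_width: 0.0853
gripper_force: 0.0
```

Request:
{"api": "nudge_tcp", "payload": {"increments": {"steps":[[-0.4,-0.88,0,0,0,0],[-0.32,-0.928,0,0,0,0],[-0.32,-0.96,0,0,0,0],[-0.16,-0.96,0,0,0,0],[0,-0.96,0,0,0,0]]}}}

```text
clock: 1.35
eef_pos: [0.3326, 0.0706, 0.2311]
tool_rot: [-0.033, 0.999, -0.0, 0.0]
contact_force: [1.7, -0.3, 0.0]
gripper_width: 0.0851
gripper_force: 0.0
```

Request:
{"api": "nudge_tcp", "payload": {"increments": {"steps":[[0,-0.96,0,0,0,0],[0,-0.96,0,0,0,0],[0,-0.96,0,0,0,0],[0,-0.96,0,0,0,0],[0,-0.96,0,0,0,0]]}}}

```text
clock: 1.98
eef_pos: [0.3514, -0.2288, 0.2312]
tool_rot: [-0.032, 0.999, 0.0, 0.0]
contact_force: [0.2, 0.9, 0.3]
gripper_width: 0.0852
gripper_force: 0.0
```

Scaled: -0.039 m is -0.624, 0.02 m is 0.32.

Request:
{"api": "nudge_tcp", "payload": {"increments": {"steps":[[-0.048,-0.624,0.32,0,0,0],[-0.048,-0.624,0.32,0,0,0],[0,0,0,0,0,0],[0,0,0,0,0,0]]}}}

```text
clock: 2.48
eef_pos: [0.3625, -0.3036, 0.191]
tool_rot: [-0.032, 0.999, 0.001, -0.001]
contact_force: [1.3, -0.0, 0.3]
gripper_width: 0.0847
gripper_force: 0.0
```

Run:
```python
from h import *
np.set_printoptions(precision=4,suppress=True)
P=cams.camera_params("wrist");s=sense();im=cams.grab_frame("wrist");cv2.imwrite("pics/w1.png",im)
print(s["eef_pos"],R.from_quat(s["tool_rot"]).as_matrix())
a=0.065;c,d=np.cos(a),np.sin(a)
for p in [(0,0),(-.045,0),(.045,0),(.15,0),(.15,.034)]:
    X=[.3713+p[0]*c-p[1]*d,-.3057+p[0]*d+p[1]*c,.013];print(p,X,proj("wrist",X,P))
```

```text
[ 0.3625 -0.3036  0.191 ] [[-0.9979 -0.0649 -0.0011]
 [-0.065   0.9979  0.0013]
 [ 0.001   0.0014 -1.    ]]
(0, 0) [np.float64(0.3713), np.float64(-0.3057), 0.013] [316.636  179.4018]
(-0.045, 0) [np.float64(0.32639502903479145), np.float64(-0.30862294074756524), 0.013] [316.5836 137.2563]
(0.045, 0) [np.float64(0.4162049709652086), np.float64(-0.3027770592524348), 0.013] [316.7188 218.8221]
(0.15, 0) [np.float64(0.5209832365506952), np.float64(-0.2959568641747826), 0.013] [316.9776 296.2701]
(0.15, 0.034) [np.float64(0.5187747924303127), np.float64(-0.2620286638899584), 0.013] [344.1327 296.0662]
```

View pics/w1.png

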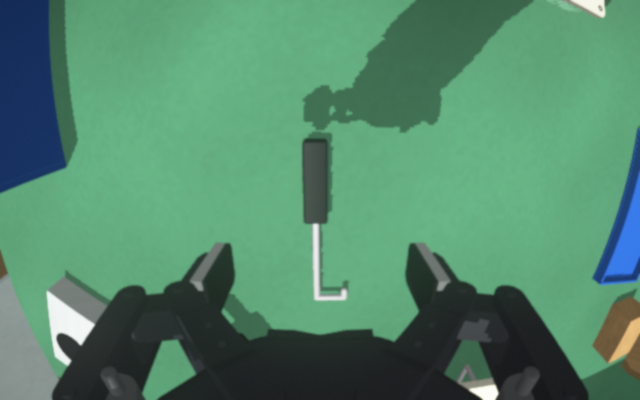

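Wrist view: handle spans rows 140–223 at column 315, hook at (317–346,297). This agrees with the estimate, so I descend and grip.

Request:
{"api": "nudge_tcp", "payload": {"increments": {"steps":[[0,-0.04,0.8,0,0,0],[0,0,0.8,0,0,0],[0,0,0.8,0,0,0],[0,0,0.4,0,0,0],[0,0,0.208,0,0,0]]}}}

```text
clock: 3.15
eef_pos: [0.363, -0.3054, 0.0028]
tool_rot: [-0.033, 0.999, 0.0, -0.0]
contact_force: [-0.4, 0.0, 0.2]
gripper_width: 0.085
gripper_force: 0.0
```

Request:
{"api": "nudge_tcp", "payload": {"increments": {"steps":[[0,0,0,0,0,0],[0,0,0,0,0,0],[0,0,0,0,0,0],[0,0,0,0,0,0],[0,0,0,0,0,0]]}, "finger_gap": 0.0, "grip_force": 80}}

```text
clock: 3.78
eef_pos: [0.3641, -0.3077, 0.0048]
tool_rot: [-0.033, 0.999, -0.001, 0.001]
contact_force: [-0.5, -0.3, 5.7]
gripper_width: 0.0244
gripper_force: 79.5
```

Request:
{"api": "nudge_tcp", "payload": {"increments": {"steps":[[0,0,0,0,0,0],[0,0,0,0,0,0],[0,0,0,0,0,0],[0,0,0,0,0,0]]}}}

```text
clock: 4.28
eef_pos: [0.3641, -0.3077, 0.0048]
tool_rot: [-0.033, 0.999, -0.001, 0.001]
contact_force: [-0.8, 0.6, 6.0]
gripper_width: 0.0245
gripper_force: 79.5
```

Scaled: -0.019 m is -0.304, -0.01 m is -0.16.

Request:
{"api": "nudge_tcp", "payload": {"increments": {"steps":[[0,0,-0.16,0,0,0],[0,0,-0.304,0,0,0],[0,0,0,0,0,0],[0,0,0,0,0,0],[0,0,0,0,0,0]]}}}

```text
clock: 4.9
eef_pos: [0.3625, -0.3063, 0.0316]
tool_rot: [-0.033, 0.999, 0.001, -0.001]
contact_force: [0.4, -0.6, -0.8]
gripper_width: 0.0246
gripper_force: 78.7
```

Run:
```python
from h import *
np.set_printoptions(precision=4,suppress=True)
s=sense();print(s["eef_pos"],s["gripper_force"],R.from_quat(s["tool_rot"]).as_matrix())
for n in("scene","side"):cv2.imwrite(f"pics/{n}1.png",cams.grab_frame(n))
a=cv2.imread("pics/scene1.png")[180:340,110:270];b=cv2.imread("pics/side1.png")[180:340,320:480]
cv2.imwrite("pics/c1.png",cv2.resize(np.hstack([a,b]),None,fx=2.5,fy=2.5,interpolation=cv2.INTER_CUBIC))
```

```text
[ 0.3625 -0.3063  0.0316] 78.74187469482422 [[-0.9979 -0.0652 -0.0013]
 [-0.0652  0.9979  0.001 ]
 [ 0.0012  0.0011 -1.    ]]
```

View pics/c1.png

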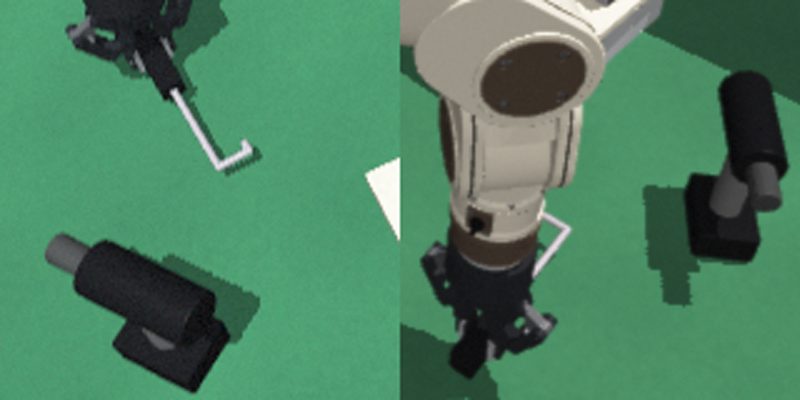

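The crop shows the held rod level. The hook's outer corner is at scene (197.6,246.4) and side (387.6,271.6), with the driver well clear of it. Next I triangulate the corner and find the approach pose.

Add to h.py:
```python
def tri(A):
    M=np.zeros((3,3));b=np.zeros(3)
    for n,p in A:
        o,d=ray(n,p);d=d/np.linalg.norm(d);Q=np.eye(3)-np.outer(d,d);M+=Q;b+=Q@o
    return np.linalg.solve(M,b)
```

Run:
```python
from h import *
np.set_printoptions(precision=4,suppress=True)
print("corner",tri([("scene",(197.6,246.4)),("side",(387.6,271.6))]))
print("driver foot",onz("scene",(180,322),0.02), "jar",onz("scene",(335,248),.094))
s=sense();p=s["eef_pos"];M=R.from_quat(s["tool_rot"]).as_matrix()
# rod in tool: corner assumed at (.521,-.296) when TCP was (.363,-.3063)
C=np.array([.7824,-.0447,0]);g=-.035;ex=np.array([np.cos(g),np.sin(g),0]);ey=np.array([-np.sin(g),np.cos(g),0])
L=.158 # TCP to hook bar along the rod
for nm,(xr,yr) in dict(pre=(-.20,-.058),ins=(-.0755,-.058),cat=(-.0755,-.017)).items():
    t=C+ex*(xr-L)+ey*yr; t[2]=.0316; d=t-p; print(nm,t,"tool delta before turn",M.T@d,"riser axes",d@ex,d@ey)
```

```text
corner [ 0.5221 -0.2963  0.0389]
driver foot [ 0.6748 -0.4065  0.02  ] jar [ 0.7191 -0.011   0.094 ]
pre [ 0.4226 -0.0901  0.0316] tool delta before turn [-0.0739  0.2119  0.0002] riser axes 0.05233178100821838 0.2182261026022241
ins [ 0.547  -0.0945  0.0316] tool delta before turn [-0.1978  0.1995  0.0001] riser axes 0.1768317810082185 0.21822610260222408
cat [ 0.5484 -0.0535  0.0316] tool delta before turn [-0.2019  0.2403  0.0001] riser axes 0.17683178100821853 0.2592261026022241
```

Scaled: 0.0545 m is 0.872, -0.013 m is -0.208, 0.1 rad / 2 = 0.05.

Request:
{"api": "nudge_tcp", "payload": {"increments": {"steps":[[0,0,0,0,0,0.05],[-0.208,0.872,0,0,0,0],[-0.208,0.872,0,0,0,0],[-0.208,0.872,0,0,0,0],[-0.208,0.872,0,0,0,0]]}}}

```text
clock: 5.62
eef_pos: [0.4229, -0.0891, 0.0321]
tool_rot: [0.018, 1.0, 0.0, 0.0]
contact_force: [1.6, 0.0, -1.9]
gripper_width: 0.0244
gripper_force: 79.1
```

Request:
{"api": "nudge_tcp", "payload": {"increments": {"steps":[[0,0,0,0,0,0],[0,0,0,0,0,0]]}}}

```text
clock: 5.88
eef_pos: [0.4224, -0.0907, 0.0321]
tool_rot: [0.017, 1.0, -0.0, -0.0]
contact_force: [-0.6, -1.3, -1.2]
gripper_width: 0.0243
gripper_force: 79.2
```

Run:
```python
from h import *
np.set_printoptions(precision=4,suppress=True)
s=sense();print(s["eef_pos"],s["gripper_force"],R.from_quat(s["tool_rot"]).as_euler("xyz"),s["contact_force"])
P=cams.camera_params("wrist");im=cams.grab_frame("wrist");cv2.imwrite("pics/w2.png",im)
for n in("scene","side"):cv2.imwrite(f"pics/{n}2.png",cams.grab_frame(n))
print(P["origin"], proj("wrist",[.6825,-.041,.04],P),proj("wrist",[.6325,-.0395,.078],P))
b=cv2.imread("pics/side2.png")[130:250,290:450];a=cv2.resize(b,None,fx=2.5,fy=2.5,interpolation=cv2.INTER_CUBIC)
cv2.imwrite("pics/c2.png",np.hstack([im[100:400,120:520],a]))
```

```text
[ 0.4224 -0.0907  0.0321] 79.24566864967346 [-3.1412 -0.0007  3.1078] [-0.6076 -1.2523 -1.1612]
[ 0.3495 -0.0877  0.1733] [376.6126 467.2125] [388.8799 483.0808]
```

View pics/c2.png

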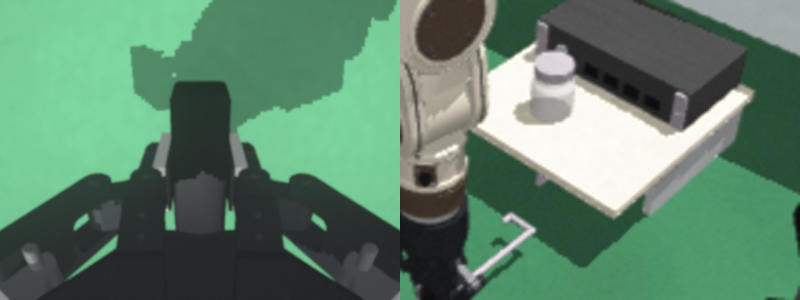

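The rod lies straight in the fingers. In the side crop its hook corner is at (533,231), and a bit of the pull eye shows below the ledge at (542,180). I'll compare that with the predicted eye positions.

Run:
```python
from h import *
np.set_printoptions(precision=1,suppress=True)
C=np.array([.7824,-.0447,0]);g=-.035;ex=np.array([np.cos(g),np.sin(g),0])
f=lambda p:((p-[290,130])*2.5+[400,0])
for t in(0,.0075,.015):
    for z in (.014,.04): print(t,z,f(proj("side",C+ex*(-.104-t)+[0,0,z])))
print("ledge mid",f(proj("side",C-ex*.15+[0,0,.078])))
b=cv2.imread("pics/side2.png")[195:210,338:358];print(b.mean(2).astype(int))
np.set_printoptions(precision=4)
print("corner",tri([("side",((533-400)/2.5+290,231/2.5+130))])if 0 else onz("side",((533-400)/2.5+290,231/2.5+130),.04))
```

```text
0 0.014 [544. 180.]
0 0.04 [544.9 165.4]
0.0075 0.014 [540.2 182.9]
0.0075 0.04 [541.1 168.3]
0.015 0.014 [536.4 185.8]
0.015 0.04 [537.2 171.2]
ledge mid [521.9 161.3]
[[ 69  96 148 148 149 157 177 223 242 247 248 248 247 247 248 247 246 246
  247 247]
 [ 57  62  75 116 140 146 147 158 188 235 246 247 248 248 248 248 247 247
  247 248]
 [ 57  57  56  67  86 114 136 145 153 170 207 241 246 247 248 248 247 248
  248 247]
 [ 55  57  57  57  59  68  97 136 147 150 156 175 226 244 246 246 247 248
  249 248]
 [ 55  57  56  56  55  58  76 107 134 140 147 150 161 194 235 246 248 249
  248 248]
 [ 57  57  58  56  55  58  81 115 124 117 151 149 146 152 170 213 244 248
  248 247]
 [ 58  56  57  55  54  58  88 117 119 126 131 135 137 146 155 164 187 232
  244 247]
 [ 58  57  56  57  54  61  90 118 118 121  94  75  87 121 146 152 153 163
  199 239]
 [ 58  56  57  58  57  62  92 117 111  86  64  57  59  68  98 131 142 147
  154 174]
 [ 56  56  57  57  56  56  65  84  72  60  55  55  55  58  61  74 117 138
  150 154]
 [ 57  56  57  57  58  57  57  60  60  57  58  55  56  55  56  56  68  93
  145 151]
 [ 57  56  55  57  56  58  58  59  57  57  57  57  56  57  57  57  56  60
   80 114]
 [ 59  58  58  57  57  56  58  59  55  60  57  57  57  59  58  59  58  57
   59  69]
 [ 57  56  55  57  58  57  57  56  57  57  59  58  56  57  58  58  57  58
   57  57]
 [ 58  58  55  57  57  58  59  56  56  57  58  58  58  58  57  57  58  59
   57  58]]
corner [ 0.5799 -0.1017  0.04  ]
```

The eye's lower end matches a tray about 10–13 mm out. I'll insert the hook to riser x ≈ -0.077.

Scaled: -0.031 m is -0.496, -0.03 m is -0.48.

Request:
{"api": "nudge_tcp", "payload": {"increments": {"steps":[[-0.496,0,0,0,0,0],[-0.496,0,0,0,0,0],[-0.496,0,0,0,0,0],[-0.48,0,0,0,0,0],[0,0,0,0,0,0]]}}}

```text
clock: 6.65
eef_pos: [0.5477, -0.0969, 0.0322]
tool_rot: [0.019, 1.0, -0.0, 0.001]
contact_force: [-0.3, -0.5, -1.3]
gripper_width: 0.0245
gripper_force: 79.2
```

Request:
{"api": "nudge_tcp", "payload": {"increments": {"steps":[[0,0,0,0,0,0],[0,0.16,0,0,0,0],[0,0.16,0,0,0,0],[0,0.16,0,0,0,0],[0,0.176,0,0,0,0]]}}}

```text
clock: 7.28
eef_pos: [0.547, -0.053, 0.0325]
tool_rot: [0.017, 1.0, 0.0, 0.0]
contact_force: [0.4, -0.1, -1.7]
gripper_width: 0.0244
gripper_force: 79.3
```

Request:
{"api": "nudge_tcp", "payload": {"increments": {"steps":[[0,0,0,0,0,0],[0,0,0,0,0,0]]}}}

```text
clock: 7.52
eef_pos: [0.5471, -0.0539, 0.0324]
tool_rot: [0.017, 1.0, -0.0, 0.0]
contact_force: [-0.0, -1.3, -2.4]
gripper_width: 0.0246
gripper_force: 79.3
```

Run:
```python
from h import *
for n in("scene","side"):cv2.imwrite(f"pics/{n}3.png",cams.grab_frame(n))
b=cv2.imread("pics/side3.png")[130:250,290:450]
cv2.imwrite("pics/c3.png",cv2.resize(b,None,fx=4,fy=4,interpolation=cv2.INTER_CUBIC))
```

```text
(no output)
```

View pics/c3.png

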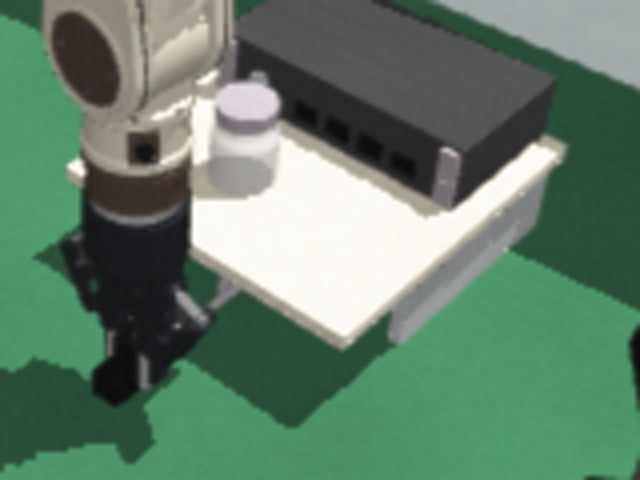

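No forces so far. I pull and watch the force.

Scaled: 0.01 m is 0.16.

Request:
{"api": "nudge_tcp", "payload": {"increments": {"steps":[[0.16,0,0,0,0,0],[0.16,0,0,0,0,0],[0.16,0,0,0,0,0],[0.16,0,0,0,0,0],[0.16,0,0,0,0,0]]}}}

```text
clock: 8.25
eef_pos: [0.4975, -0.0524, 0.0327]
tool_rot: [0.017, 1.0, -0.0, 0.001]
contact_force: [3.5, -1.5, -4.5]
gripper_width: 0.0244
gripper_force: 79.0
```

Request:
{"api": "nudge_tcp", "payload": {"increments": {"steps":[[0.256,0,0,0,0,0],[0.256,0,0,0,0,0],[0.256,0,0,0,0,0],[0.192,0,0,0,0,0],[0.16,0,0,0,0,0]]}}}

```text
clock: 8.88
eef_pos: [0.427, -0.05, 0.0326]
tool_rot: [0.018, 1.0, -0.0, 0.001]
contact_force: [3.3, -0.6, -2.5]
gripper_width: 0.0241
gripper_force: 79.1
```

Scaled: 0.004 m is 0.064, 0.003 m is 0.048.

Request:
{"api": "nudge_tcp", "payload": {"increments": {"steps":[[0.064,0,0,0,0,0],[0.064,0,0,0,0,0],[0.048,0,0,0,0,0],[0,0,0,0,0,0]]}}}

```text
clock: 9.38
eef_pos: [0.4158, -0.0495, 0.0323]
tool_rot: [0.017, 1.0, -0.0, -0.0]
contact_force: [1.7, -2.2, -1.6]
gripper_width: 0.0242
gripper_force: 79.2
```

Request:
{"api": "nudge_tcp", "payload": {"increments": {"steps":[[0.032,0,0,0,0,0],[0.032,0,0,0,0,0],[0,0,0,0,0,0]]}}}

```text
clock: 9.75
eef_pos: [0.4118, -0.0493, 0.0323]
tool_rot: [0.017, 1.0, -0.0, -0.0]
contact_force: [2.5, -2.0, -1.7]
gripper_width: 0.0243
gripper_force: 79.2
```

Run:
```python
from h import *
for n in("scene","side"):cv2.imwrite(f"pics/{n}4.png",cams.grab_frame(n))
b=cv2.imread("pics/side4.png")[130:250,290:450];a=cv2.imread("pics/scene4.png")[130:250,230:390]
cv2.imwrite("pics/c4.png",cv2.resize(np.hstack([a,b]),None,fx=2.5,fy=2.5,interpolation=cv2.INTER_CUBIC))
```

```text
(no output)
```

View pics/c4.png

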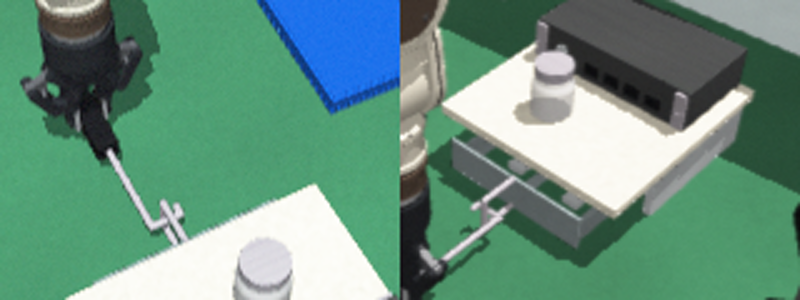

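The hook holds the eye and the tray is well out. The hook and eye meet at crop (165,215) in scene and (485,205) in side. I'll feel for the stop.

Scaled: 0.002 m is 0.032.

Request:
{"api": "nudge_tcp", "payload": {"increments": {"steps":[[0.032,0,0,0,0,0],[0.032,0,0,0,0,0],[0,0,0,0,0,0]]}}}

```text
clock: 10.22
eef_pos: [0.4092, -0.0493, 0.0326]
tool_rot: [0.017, 1.0, -0.0, 0.001]
contact_force: [6.5, -2.4, -3.8]
gripper_width: 0.0243
gripper_force: 79.1
```

Request:
{"api": "nudge_tcp", "payload": {"increments": {"steps":[[0.032,0,0,0,0,0],[0.032,0,0,0,0,0],[0,0,0,0,0,0],[0,0,0,0,0,0]]}}}

```text
clock: 10.72
eef_pos: [0.409, -0.0493, 0.0334]
tool_rot: [0.017, 1.0, -0.0, 0.005]
contact_force: [12.8, -0.4, -7.2]
gripper_width: 0.0243
gripper_force: 78.9
```

Force has risen to 13 N with no further motion, so the tray is at its stop. Now I unhook: forward, right, back.

Scaled: -0.007 m is -0.112, -0.006 m is -0.096.

Request:
{"api": "nudge_tcp", "payload": {"increments": {"steps":[[-0.096,0,0,0,0,0],[-0.096,0,0,0,0,0],[-0.112,0,0,0,0,0],[-0.112,0,0,0,0,0],[0,0,0,0,0,0]]}}}

```text
clock: 11.35
eef_pos: [0.4306, -0.0499, 0.0322]
tool_rot: [0.017, 1.0, 0.0, 0.0]
contact_force: [0.3, 0.7, -2.0]
gripper_width: 0.0241
gripper_force: 79.6
```

Request:
{"api": "nudge_tcp", "payload": {"increments": {"steps":[[0,-0.16,0,0,0,0],[0,-0.192,0,0,0,0],[0,-0.192,0,0,0,0],[0,-0.24,0,0,0,0],[0,0,0,0,0,0]]}}}

```text
clock: 11.98
eef_pos: [0.4284, -0.1002, 0.0324]
tool_rot: [0.019, 1.0, -0.0, 0.0]
contact_force: [0.1, 0.5, -1.0]
gripper_width: 0.0244
gripper_force: 79.6
```

Run:
```python
from h import *
for n in("scene","side"):cv2.imwrite(f"pics/{n}5.png",cams.grab_frame(n))
b=cv2.imread("pics/side5.png")[130:250,290:450];a=cv2.imread("pics/scene5.png")[130:250,230:390]
cv2.imwrite("pics/c5.png",cv2.resize(np.hstack([a,b]),None,fx=2.5,fy=2.5,interpolation=cv2.INTER_CUBIC))
```

```text
(no output)
```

View pics/c5.png

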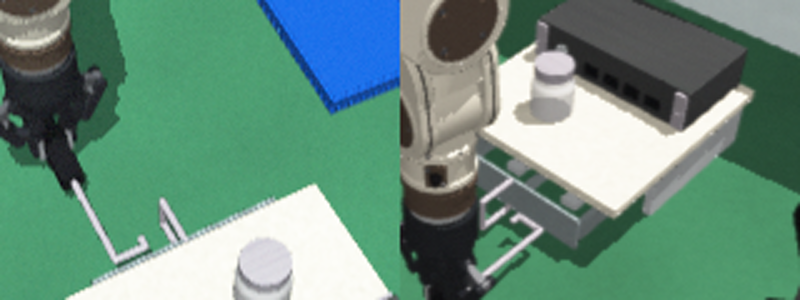

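The hook is free, at crop (115,258), and the eye hasn't moved from (165,205). I'll retreat, lift and carry the rod to the bin.

Scaled: -0.04 m is -0.64, 0.03 m is 0.48.

Request:
{"api": "nudge_tcp", "payload": {"increments": {"steps":[[0.32,-0.08,0,0,0,0],[0.48,0,0,0,0,0],[0.48,0,-0.32,0,0,0],[0,0,-0.64,0,0,0],[0,0.32,-0.64,0,0,0]]}}}

```text
clock: 12.7
eef_pos: [0.3484, -0.0811, 0.1333]
tool_rot: [0.018, 1.0, 0.0, -0.0]
contact_force: [0.4, 0.0, -1.4]
gripper_width: 0.0242
gripper_force: 79.6
```

Request:
{"api": "nudge_tcp", "payload": {"increments": {"steps":[[0.08,0.72,0,0,0,0],[0.08,0.8,0,0,0,0],[0.08,0.8,0,0,0,0],[0.08,0.8,0,0,0,0],[0.08,0.8,0,0,0,0]]}}}

```text
clock: 13.32
eef_pos: [0.3319, 0.1666, 0.1325]
tool_rot: [0.017, 1.0, 0.0, 0.0]
contact_force: [1.3, -0.3, -1.8]
gripper_width: 0.0245
gripper_force: 79.6
```

Request:
{"api": "nudge_tcp", "payload": {"increments": {"steps":[[0.08,0.8,0,0,0,0.006],[0.08,0.72,0,0,0,0.0065],[0.048,0.48,0,0,0,0],[0,0,0,0,0,0],[0,0,0,0,0,0]]}}}

```text
clock: 13.95
eef_pos: [0.3244, 0.2895, 0.132]
tool_rot: [0.03, 1.0, -0.001, -0.0]
contact_force: [-0.2, 0.6, -2.6]
gripper_width: 0.0242
gripper_force: 79.6
```

Scaled: 0.03 m is 0.48, 0.02 m is 0.32.

Request:
{"api": "nudge_tcp", "payload": {"increments": {"steps":[[0.032,0.096,0.32,0,0,0],[0,0,0.48,0,0,0],[0,0,0.48,0,0,0],[0,0,0.32,0,0,0],[0,0,0,0,0,0]]}}}

```text
clock: 14.58
eef_pos: [0.3223, 0.2939, 0.0311]
tool_rot: [0.031, 1.0, -0.002, -0.002]
contact_force: [-0.0, -1.4, -1.2]
gripper_width: 0.0242
gripper_force: 79.6
```

Run:
```python
from h import *
for n in("scene","side"):cv2.imwrite(f"pics/{n}6.png",cams.grab_frame(n))
b=cv2.imread("pics/side6.png")[150:270,130:290];a=cv2.imread("pics/scene6.png")[70:190,290:450]
cv2.imwrite("pics/c6.png",cv2.resize(np.hstack([a,b]),None,fx=2.5,fy=2.5,interpolation=cv2.INTER_CUBIC))
```

```text
(no output)
```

View pics/c6.png

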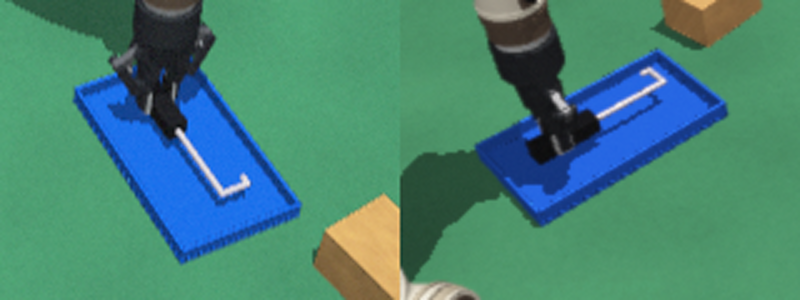

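The rod is centred over the bin with walls clear on all sides (hook at crop (235,185), handle at (170,115)). I'll lower gently.

Scaled: 0.008 m is 0.128, 0.006 m is 0.096.

Request:
{"api": "nudge_tcp", "payload": {"increments": {"steps":[[0,0,0.128,0,0,0],[0,0,0.096,0,0,0],[0,0,0.064,0,0,0],[0,0,0.032,0,0,0],[0,0,0,0,0,0]]}}}

```text
clock: 15.3
eef_pos: [0.3234, 0.2961, 0.0122]
tool_rot: [0.03, 1.0, -0.0, -0.0]
contact_force: [0.1, 0.0, -1.6]
gripper_width: 0.0242
gripper_force: 79.6
```

Scaled: 0.001 m is 0.016.

Request:
{"api": "nudge_tcp", "payload": {"increments": {"steps":[[0,0,0.016,0,0,0],[0,0,0,0,0,0]]}}}

```text
clock: 15.55
eef_pos: [0.3236, 0.2962, 0.0114]
tool_rot: [0.03, 1.0, 0.0, 0.0]
contact_force: [0.5, 0.1, -1.9]
gripper_width: 0.0245
gripper_force: 79.6
```

Scaled: 0.001 m is 0.016.

Request:
{"api": "nudge_tcp", "payload": {"increments": {"steps":[[0,0,0.016,0,0,0],[0,0,0.016,0,0,0],[0,0,0,0,0,0]]}}}

```text
clock: 15.92
eef_pos: [0.3236, 0.2962, 0.0097]
tool_rot: [0.03, 1.0, 0.0, 0.0]
contact_force: [-2.0, -0.4, 4.0]
gripper_width: 0.0247
gripper_force: 80.5
```

Request:
{"api": "nudge_tcp", "payload": {"increments": {"steps":[[0,0,0.016,0,0,0],[0,0,0,0,0,0]]}}}

```text
clock: 16.18
eef_pos: [0.3236, 0.2963, 0.0097]
tool_rot: [0.03, 1.0, 0.0, 0.0]
contact_force: [-5.1, -2.7, 14.6]
gripper_width: 0.0243
gripper_force: 81.9
```

The rod is on the floor. I relieve 1 mm, open, and rise.

Scaled: -0.001 m is -0.016.

Request:
{"api": "nudge_tcp", "payload": {"increments": {"steps":[[0,0,-0.016,0,0,0],[0,0,0,0,0,0]]}, "grip_force": 20}}

```text
clock: 16.42
eef_pos: [0.3236, 0.2963, 0.0097]
tool_rot: [0.03, 1.0, 0.0, 0.0]
contact_force: [-1.3, -0.7, 7.7]
gripper_width: 0.0244
gripper_force: 80.8
```

Request:
{"api": "nudge_tcp", "payload": {"increments": {"steps":[[0,0,0,0,0,0],[0,0,0,0,0,0],[0,0,0,0,0,0],[0,0,0,0,0,0],[0,0,0,0,0,0]]}, "finger_gap": 0.055}}

```text
clock: 17.05
eef_pos: [0.3235, 0.2961, 0.0092]
tool_rot: [0.03, 1.0, -0.0, -0.0]
contact_force: [-0.4, -0.4, 0.4]
gripper_width: 0.0552
gripper_force: 0.0
```

Request:
{"api": "nudge_tcp", "payload": {"increments": {"steps":[[0,0,-0.16,0,0,0],[0,0,-0.48,0,0,0],[0,0,-0.8,0,0,0],[0,0,-0.8,0,0,0],[0,0,0,0,0,0]]}}}

```text
clock: 17.68
eef_pos: [0.3261, 0.2985, 0.1541]
tool_rot: [0.03, 1.0, 0.004, 0.004]
contact_force: [0.9, 1.7, 0.2]
gripper_width: 0.0548
gripper_force: 0.0
```

Request:
{"api": "nudge_tcp", "payload": {"increments": {"steps":[[0.32,0,-0.48,0,0,0],[0,0.8,-0.48,0,0,0],[0,0.96,0,0,0,0],[0,0.8,0,0,0,0],[0,0,0,0,0,0]]}}}

```text
clock: 18.3
eef_pos: [0.3125, 0.4595, 0.2072]
tool_rot: [0.028, 1.0, -0.001, -0.001]
contact_force: [0.3, -0.1, -0.6]
gripper_width: 0.0549
gripper_force: 0.0
```

Run:
```python
from h import *
for n in("scene","side"):cv2.imwrite(f"pics/{n}7.png",cams.grab_frame(n))
a=cv2.imread("pics/scene7.png")[70:310,250:450];b=cv2.imread("pics/side7.png")[130:270,140:420]
cv2.imwrite("pics/c7.png",np.hstack([cv2.resize(a,None,fx=1.75,fy=1.75),cv2.resize(b,(448,420),fx=0,fy=0)[:,:]])[:600,:800])
```

```text
(no output)
```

View pics/c7.png

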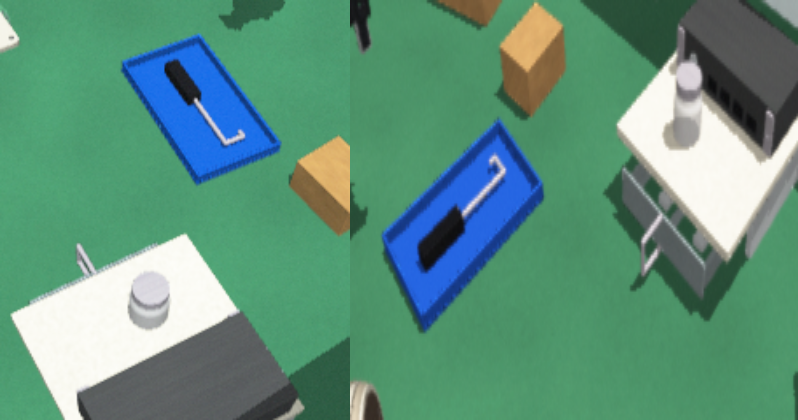

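The rod lies flat inside the bin (handle at (183,82), hook at (235,140) in the crop). The tray is out, with its eye at (82,260), and the robot touches nothing. I'll hand the job in.

```bash
python3 -c "
from cell import manip, cams, sense;print(manip.job_done())"
```

```text
the job is handed in; nothing more can be done
None
```

The job is handed in, with no verdict shown: the tray is out at its stop, and the last pictures show the rod lying flat and released inside the blue bin, with the carton and jar seemingly where they stood; the screwdriver, which the arm never came near, was not in that last view.

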